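Change the spent desiccant canisters in the finds boxes

TASK

The iron finds in the blue boxes are kept dry with desiccant canisters: orange means dry, dark green means spent. Take the green canisters out of their boxes and stand them upright in the aluminium drying tray, and stand an orange canister of the same size from the white mat in the foam cut-out each one came from, upright on the box floor. Leave the box whose canister is still orange as it is, and do not knock or shift the little clay pot.

Things in the scene. Friction and masses are not known exactly. Their poses are not given: they have to be found in the camera images.
- box_axe_bay (a point): Large open blue box, fixed, 230 x 160 mm, rim 82 mm above the table, holding a rusty axe head. Point: on the box floor (3 mm above the table), centre of the 70 x 70 mm cut-out in the white foam (foam top 11 mm above the table). x: along the box to the axe head (22 mm above the foam, from x = 80 mm on); z up. Box walls inside: at x = -65 mm and y = +-77 mm.
- box_nails_bay (a point): Small open blue box, fixed, 190 x 140 mm, rim 82 mm above the table, holding three rusty nails. Point: on the box floor (3 mm above the table), centre of the 56 x 56 mm cut-out in the white foam (foam top 11 mm above the table). x: along the box to the nails (12 mm above the foam, from x = 45 mm on); z up. Box walls inside: at x = -60 mm and y = +-67 mm.
- box_knife_bay (a point): Small open blue box, size, cut-out, point and axes as for the box with the nails, but holding a rusty knife blade and a canister that is still orange. It stays as it is.
- spent_big_mid (a point): Large dark-green (spent) desiccant canister, upright cylinder with bare aluminium end caps; the bead colour shows round its side and in a window in the top. 52 mm diameter, 76 mm high, about 0.16 kg. Starts in the cut-out of the box with the axe head. Point: centre, half-way up; z along its axis.
- spent_small_mid (a point): Small dark-green (spent) desiccant canister, upright cylinder with bare aluminium end caps; the bead colour shows round its side and in a window in the top. 38 mm diameter, 68 mm high, about 0.09 kg. Starts in the cut-out of the box with the nails. Point: centre, half-way up; z along its axis.
- good_small_mid (a point): Small orange (still dry) desiccant canister, upright cylinder with bare aluminium end caps; the bead colour shows round its side and in a window in the top. 38 mm diameter, 68 mm high. Stands in the cut-out of the box with the knife blade and stays there. Point: centre, half-way up; z along its axis.
- fresh_big_mid (a point): Large orange (dry) desiccant canister, upright cylinder with bare aluminium end caps; the bead colour shows round its side and in a window in the top. 52 mm diameter, 76 mm high, about 0.15 kg. Starts on the fixed white foam mat (330 x 120 x 5 mm), in a row with the small orange one and the pot, about 110 mm apart, in any order. Point: centre, half-way up; z along its axis.
- fresh_small_mid (a point): Small orange (dry) desiccant canister, upright cylinder with bare aluminium end caps; the bead colour shows round its side and in a window in the top. 38 mm diameter, 68 mm high, about 0.08 kg. Starts on the white mat in the row with the large orange one and the pot. Point: centre, half-way up; z along its axis.
- tray: Shallow aluminium drying tray, fixed. Inside 114 mm along its x, 204 mm along its y; floor 3 mm thick, rim 18 mm above the table, a wire handle at each y end. Origin: centre of its underside, on the table; z up.
- pot_mid (a point): Small open terracotta pot, 66 mm wide, 70 mm high, standing loose on the white mat in a row with the two orange canisters. Fragile: leave it where it stands. Point: centre, half-way up.
Not all that is in view belongs to the job. What is shaped like the part that bears pot_mid but yellow is not meant.

How it is judged:
By the outcome, as a careful person would: the job done as asked, in the order asked, and still so for the second after the job is handed in, with the robot touching nothing.
It also fails if it takes over 128 s, if anything falls off the work surface, if the arm or the gripper's body presses on something with over 40 N, if the wrist force passes 120 N, or if a joint passes its speed limit or range.

ROBOT

A 7-joint arm with a two-finger parallel gripper is mounted at the origin on the work surface. World frame = base frame: x ahead of the robot, y to its left, z up, the work surface at z = 0. Lengths are in m, angles in rad, forces in N, time in s.
With the tool pointing down it reaches from about 0.4 to 0.85 m from the base axis. Payload 4.5 kg.
Tool frame: the origin (TCP) lies on the centre line of the jaws, within the pads' length; the fingertips stand 8 mm ahead of it and the grasp point (between the pads) lies 11 mm behind it; z points along the fingers, x is the direction in which the jaws open and shut, and the axes are right-handed (so a half turn about z gives the same grasp; the last joint's range is limited). The gripper opens to 88 mm and grips with 3 to 60 N. Pads are 18 mm wide; open, the fingers measure 123 mm over their backs; the gripper's body (75 mm by 187 mm) begins 45 mm behind the grasp point.
Start: joints at [-1.257, 0.689, -0.195, 1.565, 0.157, 0.902, -0.215], TCP at [0.173, 0.601, 0.247] pointing down, gripper open.
Joint ranges: [-3.01, 3.01], [-0.46, 2.08], [-1.47, 1.51], [0.13, 2.56], [-1, 4.14], [0.04, 2.09], [-2.66, 2.66]. Speed limits (rad/s): [2.57, 2.57, 3.14, 3.14, 3.14, 3.14, 3.14].

INTERFACE

Orientations are given as a unit quaternion [x, y, z, w].
In Python, from plant import r gives the robot as it stands.
- The arm moves only by the shell command python3 -m pendant 'ROWS' [FORCE]. ROWS is JSON, a list of rows, each a list of 3 entries, a list of its own where there are three numbers: the turn, a rotation vector about the tool's x, y, z in rad, then the shift along the tool's x, y, z in m, then the opening, from 0 (shut) to 1 (fully open). In form: [[[wx, wy, wz], [tx, ty, tz], claw], ...]. A call has 1 to 10 rows; each row is the pose to reach, as a shift and turn from the pose commanded when the call began, along the tool's axes at that moment; what a row does not reach only later rows make up. A row lasts 1/10 s, in which the tool goes at most 50 mm and 8.59 degrees, less where a joint would pass 70% of its speed; a pose out of reach is approached as far as the arm can. A call with a gripper value outside its range is refused whole. The fingers move at their own pace and stop on an object; FORCE is the grip in N (left out, the last holds). Time passes only in rows, so rows that repeat a pose let the fingers close. It gives the time, the measured TCP pose, the force and the opening at its end, in the units of the state.
- r.get_state(): the state, without advancing time (a new reading comes with each control period).
- r.snapshot(name): name is "scene" or "top" or "wrist"; returns a dict with "image" (420x560x3 uint8, red, green, blue), "mtx" (3x3 intrinsics, pixels), "R" (3x3) and "t" (3): a world point X has camera coordinates R X + t; the wrist camera has in their place "T_tool_cam" (4x4, takes a point from camera to tool coordinates, whose origin is the TCP and whose axes are the tool frame's). Camera axes: x right, y down, z forward; pixel columns grow to the right and rows downward; lengths in m; the calibration is good to about 2 mm. The wrist camera is an equidistant fisheye: a pixel r from the principal point sees the ray r / f radians off the axis. A picture is of the moment at which its call begins: read the wrist's pose just before it. There is no depth.
- r.finish_job(): hands the job in, once; it reports no verdict.
The state is a dict: "clock": time; "q": joint angles; "qd": joint speeds; "joint_torque": joint torques, N m; "tool_pos": TCP position; "eef_rot": TCP orientation; "contact_force": force on the tool from outside, world axes, zero at the start; "moment": the same for the moment, N m; "opening": opening from 0.0 (shut) to 1.0 (fully open).
Only numpy, scipy, OpenCV 4.12 (cv2) and the standard library are available. Lean on these libraries where they do the work, as an engineer would, in place of code of your own. Each camera call takes 0.05 s, during which the arm holds its last target. There are 200 camera calls.

## Working session

There is one attempt and no reset: what is moved stays moved. The work goes in short steps, Python scripts to look and compute and a shell command to move; the robot and the scene stay as the last step left them, time stands still between calls to the robot, and variables do not carry over. Pictures are saved under pics/ and viewed, about 12 in all and at most 16, crops included, and the job is handed in when it is done.

```bash
ls; mkdir -p pics; python3 - <<'E'
from plant import r
import cv2
s=r.get_state();print({k:s[k] for k in('clock','tool_pos','eef_rot','opening','contact_force')})
for n in('top','scene'):
    d=r.snapshot(n);cv2.imwrite(f'pics/{n}0.png',d['image'][:,:,::-1]);print(n,d['mtx'],d['R'],d['t'])
d=r.snapshot('wrist');print(d['mtx'],d['T_tool_cam'])
E
```

```text
pics
{'clock': 0.0, 'tool_pos': array([0.17249841, 0.60007695, 0.24590374]), 'eef_rot': array([ 7.98781901e-01,  6.01619984e-01, -6.98919806e-04,  6.17367191e-04]), 'opening': 0.997321247099447, 'contact_force': array([-0.79875944,  0.01569904,  0.18267833])}
top [[503.94926069   0.         269.64337082]
 [  0.         503.94926069 213.34346182]
 [  0.           0.           1.        ]] [[-0.01981075 -0.999731   -0.01206072]
 [-0.99102051  0.02123075 -0.13201363]
 [ 0.13223417  0.00933713 -0.99117453]] [0.10087446 0.47671434 1.4355822 ]
scene [[429.32959058   0.         281.27369154]
 [  0.         429.32959058 215.61314573]
 [  0.           0.           1.        ]] [[ 0.31769078  0.94816732 -0.00716178]
 [ 0.53939894 -0.18693133 -0.82103925]
 [-0.77982135  0.25697355 -0.57082681]] [-0.22244648 -0.21074901  1.38628069]
[[325.1922621    0.         279.38594709]
 [  0.         325.1922621  209.73121532]
 [  0.           0.           1.        ]] [[ 9.99999676e-01 -4.32330575e-04  6.79433645e-04 -4.33015777e-05]
 [ 2.23775011e-04  9.59629531e-01  2.81266978e-01 -7.26850062e-02]
 [-7.73604905e-04 -2.81266734e-01  9.59629317e-01 -1.38503552e-01]
 [ 0.00000000e+00  0.00000000e+00  0.00000000e+00  1.00000000e+00]]
```

View pics/top0.png

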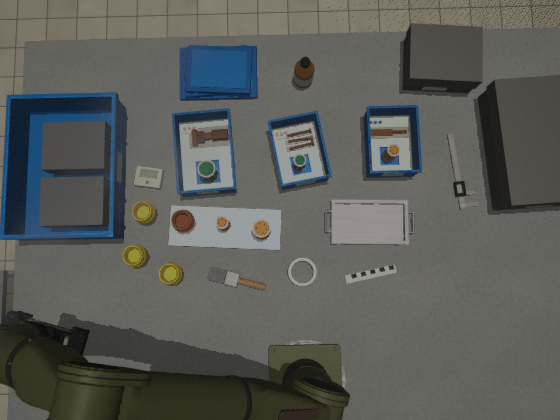

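View pics/scene0.png

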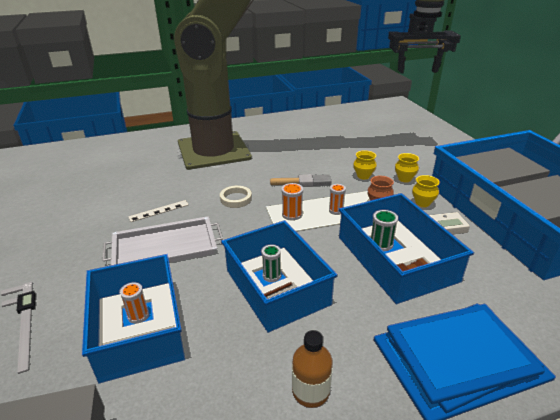

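The top view shows the spent large canister at (207,170), spent small at (300,161), pot (182,221), fresh small (222,224), fresh large (261,229) and tray (370,222). The scene view agrees. Next: colour masks and ray casts.

```bash
cat > h.py <<'E'
import numpy as np, cv2
from plant import r
from scipy.spatial.transform import Rotation as Ro
def ray(d,u,v):
    p=np.array([(u-d['mtx'][0,2])/d['mtx'][0,0],(v-d['mtx'][1,2])/d['mtx'][1,1],1.])
    return -d['R'].T@d['t'], d['R'].T@p
def onz(d,u,v,z):
    o,w=ray(d,u,v); return o+w*(z-o[2])/w[2]
def wray(d,s,u,v):
    a=np.array([u-d['mtx'][0,2],v-d['mtx'][1,2]])/d['mtx'][0,0]; th=np.hypot(*a)
    c=np.r_[a*np.sinc(th/np.pi),np.cos(th)]; T=d['T_tool_cam']; R=Ro.from_quat(s['eef_rot']).as_matrix()
    return s['tool_pos']+R@T[:3,3], R@T[:3,:3]@c
def wonz(d,s,u,v,z):
    o,w=wray(d,s,u,v); return o+w*(z-o[2])/w[2]
def blobs(m,amin=8):
    n,_,st,c=cv2.connectedComponentsWithStats(m.astype(np.uint8))
    return [(c[i].round(1),st[i].tolist()) for i in range(1,n) if st[i][4]>=amin]
def hsv(im): return cv2.cvtColor(im,cv2.COLOR_RGB2HSV)
def orange(im): h=hsv(im); return (h[...,0]>5)&(h[...,0]<18)&(h[...,1]>190)&(h[...,2]>150)
def green(im): h=hsv(im); return (h[...,0]>60)&(h[...,0]<95)&(h[...,1]>120)
def rel(p,s=None):
    s=s or r.get_state(); return Ro.from_quat(s['eef_rot']).as_matrix().T@(np.asarray(p)-s['tool_pos'])
E
python3 - <<'E'
from h import *
d=r.snapshot('top');im=d['image']
for nm,f in(('o',orange),('g',green)):
    for c,st in blobs(f(im)):
        if 120<c[1]<260: print(nm,c,st,onz(d,*c,0.079).round(4))
hs=hsv(im)
m=((hs[...,0]>100)&(hs[...,0]<125)&(hs[...,1]>150))
for c,st in blobs(m,150):print('blue',c,st)
for u,v in((182,221),): print('pot',onz(d,u,v,.07))
for u,v in((331,200),(409,201),(410,245),(330,244)): print('tray',onz(d,u,v,.018).round(4))
# cutout/box rims
cv2.imwrite('pics/c.png',cv2.resize(im[95:255,160:420,::-1],None,fx=3,fy=3,interpolation=cv2.INTER_CUBIC))
E
```

```text
g [299.3 159.5] [296, 156, 8, 8, 43] [0.6258 0.0028 0.079 ]
blue [219.7  72.7] [180, 45, 77, 55, 3813]
blue [ 42.2 155.1] [0, 93, 116, 146, 7311]
blue [394.5 134.9] [365, 105, 57, 69, 614]
blue [201.6 115.9] [173, 109, 58, 29, 199]
blue [300.7 146.7] [268, 111, 64, 76, 473]
pot [0.4570671  0.33972977 0.07      ]
tray [ 0.5164 -0.0904  0.018 ]
tray [ 0.5084 -0.3193  0.018 ]
tray [ 0.379  -0.3149  0.018 ]
tray [ 0.3867 -0.0829  0.018 ]
```

View pics/c.png

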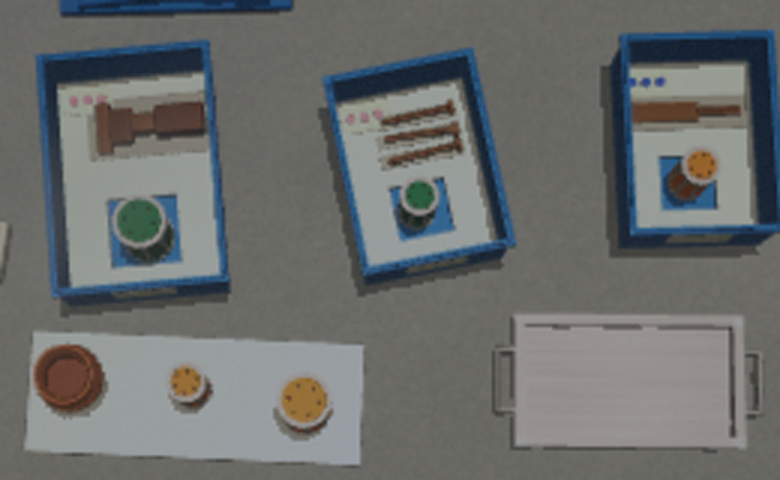

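```bash
python3 - <<'E'
from h import *
d=r.snapshot('top')
f=lambda x,y:((x+.5)/3-.5+160,(y+.5)/3-.5+95)
for n,x,y,z in(('spent_big',141,222,.079),('spent_small',420,197,.071),('fresh_small',186,384,.073),('fresh_big',304,402,.081),('pot',69,377,.075)):
    print(n,onz(d,*f(x,y),z).round(4))
def poly(n,P,z):
    Q=np.array([onz(d,*f(x,y),z)[:2] for x,y in P]);print(n,'centre',Q.mean(0).round(4),'sides',np.linalg.norm(Q-np.roll(Q,-1,0),axis=1).round(3))
    e=Q[0]+Q[1]-Q[2]-Q[3];print('  yaw of near->far',np.degrees(np.arctan2(e[1],e[0])).round(1))
    return Q
poly('axe',[(38,55),(209,42),(229,292),(53,299)],.082)
poly('nails',[(325,76),(472,50),(514,245),(363,281)],.082)
poly('tray',[(515,315),(743,316),(745,447),(514,445)],.018)
poly('mat',[(34,332),(363,346),(360,465),(25,450)],.005)
poly('cut_axe',[(108,196),(178,194),(182,264),(112,268)],.011)
poly('cut_nails',[(390,186),(444,177),(455,230),(401,240)],.011)
E
```

```text
spent_big [0.605  0.2679 0.079 ]
spent_small [0.6253 0.0014 0.071 ]
fresh_small [0.4496 0.2268 0.073 ]
fresh_big [0.4294 0.1157 0.081 ]
pot [0.4583 0.3369 0.075 ]
axe centre [0.6546 0.2758] sides [0.166 0.246 0.166 0.24 ]
  yaw of near->far 3.8
nails centre [0.6567 0.0026] sides [0.144 0.195 0.147 0.203]
  yaw of near->far 9.5
tray centre [ 0.4504 -0.2003] sides [0.223 0.129 0.224 0.128]
  yaw of near->far -2.4
mat centre [0.4435 0.225 ] sides [0.327 0.118 0.33  0.117]
  yaw of near->far -3.4
cut_axe centre [0.6119 0.2732] sides [0.07  0.071 0.07  0.073]
  yaw of near->far 3.0
cut_nails centre [ 0.6283 -0.004 ] sides [0.055 0.055 0.055 0.056]
  yaw of near->far 9.8
```

```bash
python3 -m pendant '[[[0,0,-0.279],[-0.2,0.507,0],0.9],[[0,0,-0.279],[-0.2,0.507,0],0.9],[[0,0,-0.279],[-0.2,0.507,0],0.9],[[0,0,-0.279],[-0.2,0.507,0],0.9],[[0,0,-0.279],[-0.2,0.507,0],0.9],[[0,0,-0.279],[-0.2,0.507,0],0.9],[[0,0,-0.279],[-0.2,0.507,0],0.9],[[0,0,-0.279],[-0.2,0.507,0],0.9],[[0,0,-0.279],[-0.2,0.507,0],0.9],[[0,0,-0.279],[-0.2,0.507,0],0.9]]' 20; python3 -m pendant '[[[0,0,0],[0,0,0],0.9],[[0,0,0],[0,0,0],0.9],[[0,0,0],[0,0,0],0.9]]'
```

```text
clock: 1.25
tool_pos: [0.5704, 0.2943, 0.2467]
eef_rot: [0.707, 0.707, 0.0, -0.0]
contact_force: [0.0, 1.1, -0.0]
opening: 0.899
clock: 1.55
tool_pos: [0.5677, 0.2972, 0.2466]
eef_rot: [0.707, 0.708, -0.0, -0.001]
contact_force: [-0.3, 0.8, 0.8]
opening: 0.897
```

```bash
python3 - <<'E'
from h import *
s=r.get_state();d=r.snapshot('wrist');im=d['image']
cv2.imwrite('pics/w1.png',im[:,:,::-1])
for c,st in blobs(green(im),150): print(c,st,wonz(d,s,*c,.079).round(4))
E
```

```text
[251.  231.7] [232, 214, 39, 36, 1023] [0.6076 0.2692 0.079 ]
[ 45.7 240.8] [40, 233, 13, 17, 151] [0.6248 0.0082 0.079 ]
```

View pics/w1.png

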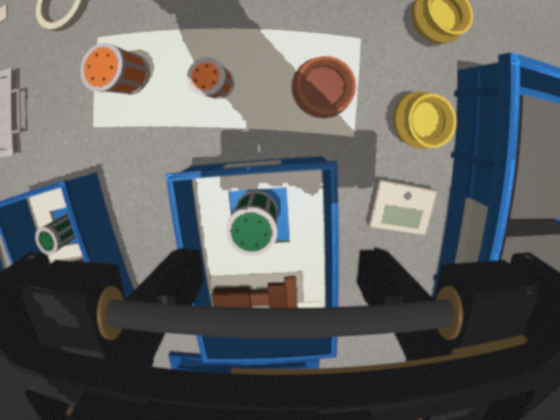

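The wrist view shows the spent large canister's window at (251,232), which ray-casts to (0.608,0.269). That is within 3 mm of the top view, so I go down and grip.

```bash
python3 -m pendant '[[[0,0,0],[-0.028,0.039,0.04],0.8],[[0,0,0],[-0.028,0.039,0.08],0.8],[[0,0,0],[-0.028,0.039,0.12],0.8],[[0,0,0],[-0.028,0.039,0.16],0.8],[[0,0,0],[-0.028,0.039,0.18],0.8],[[0,0,0],[-0.028,0.039,0.202],0.8],[[0,0,0],[-0.028,0.039,0.202],0.8],[[0,0,0],[-0.028,0.039,0.202],0.8]]' 20; python3 -m pendant '[[[0,0,0],[0,0,0],0.3],[[0,0,0],[0,0,0],0.3],[[0,0,0],[0,0,0],0.3],[[0,0,0],[0,0,0],0.3],[[0,0,0],[0,0,0],0.3],[[0,0,0],[0,0,0],0.3],[[0,0,0],[0,0,0],0.3],[[0,0,0],[0,0,0],0.3]]'
```

```text
clock: 2.4
tool_pos: [0.6072, 0.2694, 0.0452]
eef_rot: [0.707, 0.708, 0.0, -0.0]
contact_force: [-0.5, -1.1, 0.4]
opening: 0.799
clock: 3.2
tool_pos: [0.6086, 0.2685, 0.0461]
eef_rot: [0.707, 0.707, 0.001, 0.0]
contact_force: [-1.4, 0.1, 5.9]
opening: 0.586
```

```bash
python3 -m pendant '[[[0,0,0],[0,0,-0.04],0.3],[[0,0,0],[0,0,-0.08],0.3],[[0,0,0],[0,0,-0.12],0.3],[[0,0,0],[0,0,-0.15],0.3],[[0,0,0],[0,0,-0.15],0.3],[[0,0,0],[0,0,-0.15],0.3]]' 20; python3 -m pendant '[[[0,0,0],[-0.04,-0.015,0],0.3],[[0,0,0],[-0.08,-0.03,0],0.3],[[0,0,0],[-0.12,-0.045,0],0.3],[[0,0,0],[-0.16,-0.06,0],0.3],[[0,0,0],[-0.2,-0.076,0],0.3],[[0,0,0],[-0.24,-0.091,0],0.3],[[0,0,0],[-0.28,-0.106,0],0.3],[[0,0,0],[-0.32,-0.121,0],0.3],[[0,0,0],[-0.36,-0.136,0],0.3],[[0,0,0],[-0.39,-0.148,0],0.3]]';  python3 -m pendant '[[[0,0,0],[0,0,0],0.3],[[0,0,0],[0,0,0],0.3],[[0,0,0],[0,0,0],0.3]]'
```

```text
clock: 3.8
tool_pos: [0.6076, 0.2675, 0.1944]
eef_rot: [0.707, 0.707, -0.0, 0.0]
contact_force: [-1.3, -0.0, -1.7]
opening: 0.586
clock: 4.8
tool_pos: [0.4565, -0.1247, 0.1928]
eef_rot: [0.708, 0.706, -0.002, -0.002]
contact_force: [0.3, -1.2, -2.6]
opening: 0.585
clock: 5.1
tool_pos: [0.4597, -0.1206, 0.1939]
eef_rot: [0.707, 0.707, 0.0, -0.001]
contact_force: [-0.4, 0.6, -2.1]
opening: 0.585
```

```bash
python3 -m pendant '[[[0,0,0],[-0.024,-0.01,0.03],0.3],[[0,0,0],[-0.024,-0.01,0.06],0.3],[[0,0,0],[-0.024,-0.01,0.09],0.3],[[0,0,0],[-0.024,-0.01,0.12],0.3],[[0,0,0],[-0.024,-0.01,0.135],0.3],[[0,0,0],[-0.024,-0.01,0.14],0.3],[[0,0,0],[-0.024,-0.01,0.144],0.3],[[0,0,0],[-0.024,-0.01,0.146],0.3],[[0,0,0],[-0.024,-0.01,0.147],0.3],[[0,0,0],[-0.024,-0.01,0.147],0.3]]' 20; python3 - <<'E'
from h import *
d=r.snapshot('scene');cv2.imwrite('pics/s2.png',cv2.resize(d['image'][190:300,70:260,::-1],None,fx=4,fy=4))
E
```

```text
clock: 6.1
tool_pos: [0.45, -0.146, 0.0482]
eef_rot: [0.707, 0.707, 0.0, 0.0]
contact_force: [0.5, -0.0, -1.4]
opening: 0.584
```

View pics/s2.png

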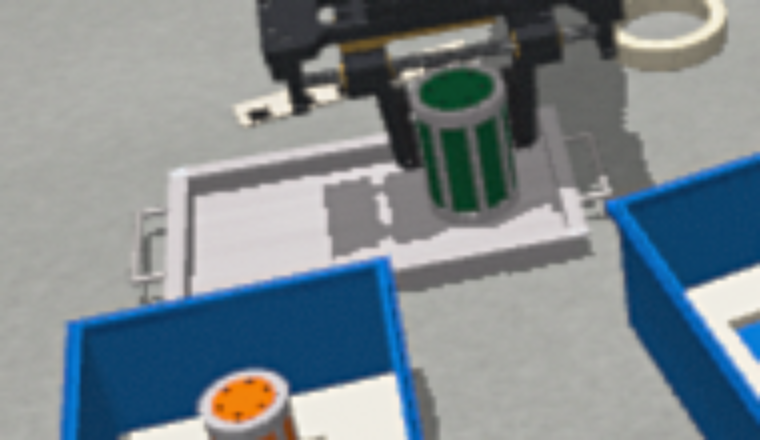

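The large green canister hangs over the tray's near end at crop (465,140), well inside the rim. Lower it the last few mm.

```bash
python3 -m pendant '[[[0,0,0],[0,0,0.001],0.3],[[0,0,0],[0,0,0.002],0.3],[[0,0,0],[0,0,0.003],0.3],[[0,0,0],[0,0,0.003],0.3],[[0,0,0],[0,0,0.003],0.3]]' 20
```

```text
clock: 6.65
tool_pos: [0.4498, -0.1461, 0.046]
eef_rot: [0.707, 0.707, 0.0, 0.001]
contact_force: [-2.0, 1.1, 12.9]
opening: 0.58
```

Contact (about 13 N), so it is standing. Release, rise and go toward the nails box.

```bash
python3 -m pendant '[[[0,0,0],[0,0,-0.001],0.75],[[0,0,0],[0,0,-0.001],0.75],[[0,0,0],[0,0,-0.001],0.75],[[0,0,0],[0,0,-0.001],0.75],[[0,0,0],[0,0,-0.03],0.75],[[0,0,0],[0,0,-0.07],0.75],[[0,0,0],[0,0,-0.11],0.75],[[0,0,0],[0,0,-0.15],0.75],[[0,0,0],[0,0,-0.18],0.75],[[0,0,0],[0,0,-0.18],0.75]]' 20;  python3 -m pendant '[[[0,0,0],[0.04,0.035,0],0.75],[[0,0,0],[0.07,0.07,0],0.75],[[0,0,0],[0.1,0.105,0],0.75],[[0,0,0],[0.13,0.13,0],0.75],[[0,0,0],[0.148,0.15,0],0.75],[[0,0,0],[0.148,0.15,0],0.75],[[0,0,0],[0.148,0.15,0],0.75],[[0,0,0],[0.148,0.15,0],0.75]]'; python3 - <<'E'
from h import *
s=r.get_state();d=r.snapshot('wrist');im=d['image']
cv2.imwrite('pics/w2.png',im[:,:,::-1])
for c,st in blobs(green(im),150): print(c,st,wonz(d,s,*c,.071).round(4))
print(s['tool_pos'])
E
```

```text
clock: 7.65
tool_pos: [0.4517, -0.1464, 0.228]
eef_rot: [0.708, 0.707, 0.002, 0.003]
contact_force: [-0.5, -0.0, -0.2]
opening: 0.749
clock: 8.45
tool_pos: [0.5984, 0.0002, 0.2237]
eef_rot: [0.708, 0.706, -0.001, -0.0]
contact_force: [0.1, -0.0, -0.3]
opening: 0.75
[121.9  45.1] [105, 26, 35, 39, 1051] [ 0.4468 -0.1498  0.071 ]
[157.5  55.1] [148, 46, 19, 18, 201] [ 0.4621 -0.1118  0.071 ]
[280.2 227.5] [268, 216, 25, 24, 423] [0.6283 0.0009 0.071 ]
[5.98428420e-01 2.33132566e-04 2.23727864e-01]
```

View pics/w2.png

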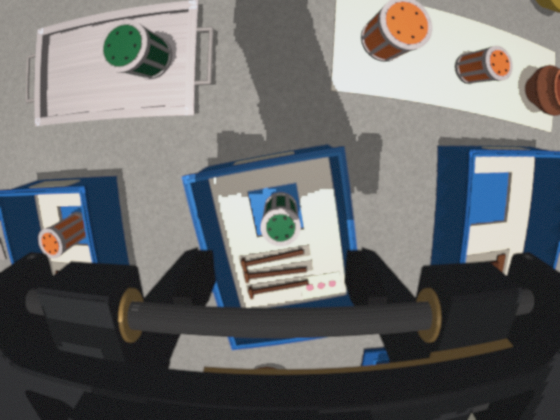

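The large green canister stands in the tray (seen at (122,45)). The small spent one is centred at (280,228), giving (0.628,0.001). Grip it.

```bash
python3 -m pendant '[[[0,0,0],[0,0.029,0.04],0.68],[[0,0,0],[0,0.029,0.08],0.68],[[0,0,0],[0,0.029,0.12],0.68],[[0,0,0],[0,0.029,0.15],0.68],[[0,0,0],[0,0.029,0.17],0.68],[[0,0,0],[0,0.029,0.182],0.68],[[0,0,0],[0,0.029,0.182],0.68],[[0,0,0],[0,0.029,0.182],0.68]]' 15; python3 -m pendant '[[[0,0,0],[0,0,0],0.2],[[0,0,0],[0,0,0],0.2],[[0,0,0],[0,0,0],0.2],[[0,0,0],[0,0,0],0.2],[[0,0,0],[0,0,0],0.2],[[0,0,0],[0,0,0],0.2],[[0,0,0],[0,0,0],0.2],[[0,0,0],[0,0,0],0.2]]'; python3 -m pendant '[[[0,0,0],[0,0,-0.04],0.2],[[0,0,0],[0,0,-0.08],0.2],[[0,0,0],[0,0,-0.12],0.2],[[0,0,0],[0,0,-0.15],0.2],[[0,0,0],[0,0,-0.15],0.2],[[0,0,0],[0,0,-0.15],0.2]]'
```

```text
clock: 9.3
tool_pos: [0.6292, 0.0015, 0.0435]
eef_rot: [0.708, 0.707, 0.0, 0.0]
contact_force: [0.3, 1.0, 0.1]
opening: 0.681
clock: 10.1
tool_pos: [0.6292, 0.0018, 0.0435]
eef_rot: [0.707, 0.707, 0.0, 0.0]
contact_force: [-0.7, 0.3, 6.0]
opening: 0.426
clock: 10.7
tool_pos: [0.6285, 0.0018, 0.1928]
eef_rot: [0.707, 0.707, 0.0, 0.0]
contact_force: [-0.1, -0.0, -0.8]
opening: 0.428
```

```bash
python3 -m pendant '[[[0,0,0],[-0.035,-0.025,0],0.2],[[0,0,0],[-0.07,-0.05,0],0.2],[[0,0,0],[-0.105,-0.075,0],0.2],[[0,0,0],[-0.14,-0.1,0],0.2],[[0,0,0],[-0.175,-0.125,0],0.2],[[0,0,0],[-0.21,-0.15,0],0.2],[[0,0,0],[-0.24,-0.172,0],0.2],[[0,0,0],[-0.252,-0.18,0],0.2],[[0,0,0],[-0.252,-0.18,0],0.2],[[0,0,0],[-0.252,-0.18,0],0.2]]'; python3 -m pendant '[[[0,0,0],[0,0,0.03],0.2],[[0,0,0],[0,0,0.06],0.2],[[0,0,0],[0,0,0.09],0.2],[[0,0,0],[0,0,0.12],0.2],[[0,0,0],[0,0,0.135],0.2],[[0,0,0],[0,0,0.142],0.2],[[0,0,0],[0,0,0.145],0.2],[[0,0,0],[0,0,0.147],0.2],[[0,0,0],[0,0,0.147],0.2],[[0,0,0],[0,0,0.147],0.2]]'
```

```text
clock: 11.7
tool_pos: [0.4495, -0.2483, 0.1921]
eef_rot: [0.707, 0.707, 0.001, -0.001]
contact_force: [0.5, 0.8, -0.6]
opening: 0.425
clock: 12.7
tool_pos: [0.449, -0.2501, 0.0464]
eef_rot: [0.707, 0.707, 0.0, 0.001]
contact_force: [0.1, 0.1, -1.4]
opening: 0.432
```

```bash
python3 -m pendant '[[[0,0,0],[0,0,0.001],0.2],[[0,0,0],[0,0,0.002],0.2],[[0,0,0],[0,0,0.003],0.2],[[0,0,0],[0,0,0.003],0.2],[[0,0,0],[0,0,0.003],0.2]]'
```

```text
clock: 13.2
tool_pos: [0.4486, -0.2501, 0.0434]
eef_rot: [0.707, 0.707, 0.0, 0.0]
contact_force: [-0.5, 0.2, 7.4]
opening: 0.425
```

```bash
python3 -m pendant '[[[0,0,0],[0,0,-0.001],0.65],[[0,0,0],[0,0,-0.001],0.65],[[0,0,0],[0,0,-0.001],0.65],[[0,0,0],[0,0,-0.001],0.65],[[0,0,0],[0,0,-0.03],0.65],[[0,0,0],[0,0,-0.07],0.65],[[0,0,0],[0,0,-0.11],0.65],[[0,0,0],[0,0,-0.15],0.65],[[0,0,0],[0,0,-0.18],0.65],[[0,0,0],[0,0,-0.18],0.65]]';  python3 -m pendant '[[[0,0,0],[0.045,-0.001,0],0.8],[[0,0,0],[0.09,-0.002,0],0.8],[[0,0,0],[0.135,-0.004,0],0.8],[[0,0,0],[0.18,-0.005,0],0.8],[[0,0,0],[0.225,-0.007,0],0.8],[[0,0,0],[0.27,-0.008,0],0.8],[[0,0,0],[0.315,-0.01,0],0.8],[[0,0,0],[0.35,-0.01,0],0.8],[[0,0,0],[0.366,-0.01,0],0.8],[[0,0,0],[0.366,-0.01,0],0.8]]'; python3 -m pendant '[[[0,0,0],[0,0,0],0.8],[[0,0,0],[0,0,0],0.8]]'; python3 - <<'E'
from h import *
s=r.get_state();d=r.snapshot('wrist');im=d['image']
cv2.imwrite('pics/w3.png',im[:,:,::-1])
h=hsv(im);m=(h[...,0]<20)&(h[...,1]>150)&(h[...,2]>110)
for c,st in blobs(m,100): print(c,st,wonz(d,s,*c,.081).round(4),wonz(d,s,*c,.073).round(4))
print(s['tool_pos'])
E
```

```text
clock: 14.2
tool_pos: [0.4507, -0.2507, 0.2263]
eef_rot: [0.708, 0.707, 0.001, 0.004]
contact_force: [0.4, 0.2, 0.0]
opening: 0.652
clock: 15.2
tool_pos: [0.4383, 0.1188, 0.222]
eef_rot: [0.705, 0.709, 0.0, -0.001]
contact_force: [0.3, -0.5, 0.2]
opening: 0.797
clock: 15.4
tool_pos: [0.4385, 0.114, 0.2222]
eef_rot: [0.708, 0.706, -0.001, 0.0]
contact_force: [-0.2, -1.7, -0.1]
opening: 0.801
[280.6 193. ] [258, 171, 46, 45, 1516] [0.4323 0.1151 0.081 ] [0.4342 0.1151 0.073 ]
[396.  212.4] [384, 200, 25, 26, 484] [0.4506 0.2235 0.081 ] [0.4531 0.2266 0.073 ]
[479.3 212.9] [472, 201, 17, 27, 112] [0.4518 0.3203 0.081 ] [0.4542 0.3262 0.073 ]
[0.43851694 0.11404676 0.22218321]
```

View pics/w3.png

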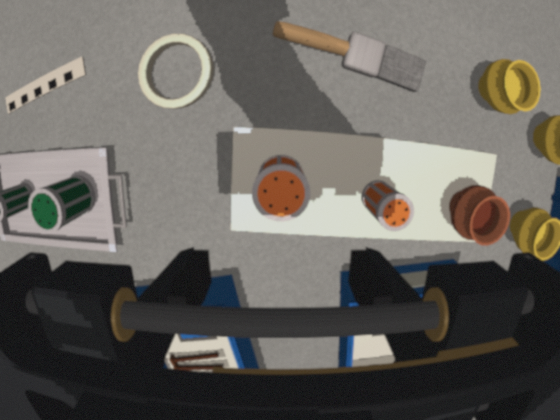

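Both greens are in the tray at the left edge. Fresh large is centred at (281,193), giving (0.432,0.115), and fresh small at (396,212), giving (0.453,0.227). Both agree with the top view.

```bash
python3 -m pendant '[[[0,0,0],[0.001,-0.007,0.04],0.8],[[0,0,0],[0.001,-0.007,0.08],0.8],[[0,0,0],[0.001,-0.007,0.12],0.8],[[0,0,0],[0.001,-0.007,0.15],0.8],[[0,0,0],[0.001,-0.007,0.165],0.8],[[0,0,0],[0.001,-0.007,0.174],0.8],[[0,0,0],[0.001,-0.007,0.174],0.8],[[0,0,0],[0.001,-0.007,0.174],0.8]]' 20; python3 -m pendant '[[[0,0,0],[0,0,0],0.3],[[0,0,0],[0,0,0],0.3],[[0,0,0],[0,0,0],0.3],[[0,0,0],[0,0,0],0.3],[[0,0,0],[0,0,0],0.3],[[0,0,0],[0,0,0],0.3],[[0,0,0],[0,0,0],0.3],[[0,0,0],[0,0,0],0.3]]'; python3 -m pendant '[[[0,0,0],[0,0,-0.04],0.3],[[0,0,0],[0,0,-0.08],0.3],[[0,0,0],[0,0,-0.12],0.3],[[0,0,0],[0,0,-0.15],0.3],[[0,0,0],[0,0,-0.15],0.3],[[0,0,0],[0,0,-0.15],0.3]]'
```

```text
clock: 16.25
tool_pos: [0.4322, 0.1166, 0.0492]
eef_rot: [0.708, 0.706, 0.0, 0.0]
contact_force: [-0.2, -1.0, -0.2]
opening: 0.802
clock: 17.05
tool_pos: [0.4322, 0.1169, 0.0494]
eef_rot: [0.708, 0.707, 0.0, 0.0]
contact_force: [-0.8, -1.2, 6.4]
opening: 0.583
clock: 17.65
tool_pos: [0.4318, 0.1167, 0.1989]
eef_rot: [0.708, 0.707, 0.0, 0.0]
contact_force: [-0.1, 0.1, -1.9]
opening: 0.587
```

```bash
python3 -m pendant '[[[0,0,0],[0.025,0.03,0],0.3],[[0,0,0],[0.05,0.06,0],0.3],[[0,0,0],[0.075,0.09,0],0.3],[[0,0,0],[0.1,0.12,0],0.3],[[0,0,0],[0.125,0.145,0],0.3],[[0,0,0],[0.145,0.168,0],0.3],[[0,0,0],[0.154,0.179,0],0.3],[[0,0,0],[0.154,0.179,0],0.3],[[0,0,0],[0.154,0.179,0],0.3]]'; python3 -m pendant '[[[0,0,0],[0,0,0.03],0.3],[[0,0,0],[0,0,0.06],0.3],[[0,0,0],[0,0,0.09],0.3],[[0,0,0],[0,0,0.12],0.3],[[0,0,0],[0,0,0.13],0.3],[[0,0,0],[0,0,0.13],0.3],[[0,0,0],[0,0,0.13],0.3]]'; python3 - <<'E'
from h import *
d=r.snapshot('scene');cv2.imwrite('pics/s3.png',cv2.resize(d['image'][180:310,320:480,::-1],None,fx=4,fy=4))
E
```

```text
clock: 18.55
tool_pos: [0.6094, 0.27, 0.1964]
eef_rot: [0.707, 0.707, -0.002, -0.0]
contact_force: [-0.1, -0.7, -1.9]
opening: 0.579
clock: 19.25
tool_pos: [0.6113, 0.271, 0.0698]
eef_rot: [0.707, 0.707, 0.001, 0.0]
contact_force: [-0.5, 1.2, -0.8]
opening: 0.583
```

View pics/s3.png

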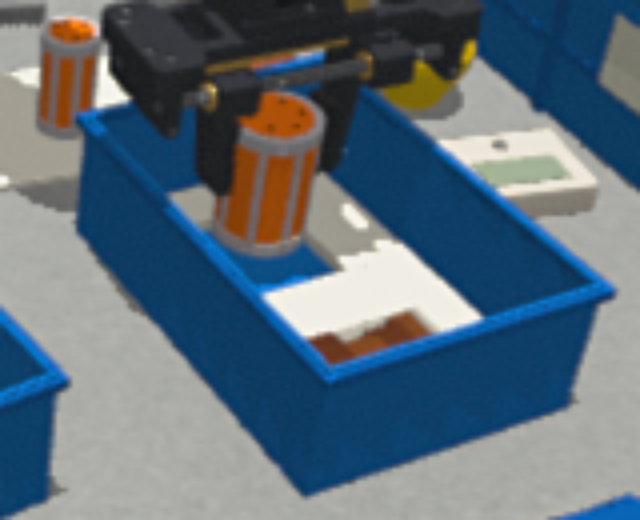

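The canister (crop (270,190)) hangs above the blue cut-out and is clear of the foam edges. Lower to the floor.

```bash
python3 -m pendant '[[[0,0,0],[0,0,0.01],0.3],[[0,0,0],[0,0,0.018],0.3],[[0,0,0],[0,0,0.021],0.3],[[0,0,0],[0,0,0.022],0.3],[[0,0,0],[0,0,0.023],0.3],[[0,0,0],[0,0,0.024],0.3],[[0,0,0],[0,0,0.024],0.3],[[0,0,0],[0,0,0.024],0.3]]'
```

```text
clock: 20.1
tool_pos: [0.6105, 0.2705, 0.0474]
eef_rot: [0.708, 0.707, -0.001, 0.0]
contact_force: [-6.1, -3.5, 19.4]
opening: 0.583
```

```bash
python3 -m pendant '[[[0,0,0],[0,0,-0.001],0.75],[[0,0,0],[0,0,-0.001],0.75],[[0,0,0],[0,0,-0.001],0.75],[[0,0,0],[0,0,-0.001],0.75],[[0,0,0],[0,0,-0.03],0.75],[[0,0,0],[0,0,-0.07],0.75],[[0,0,0],[0,0,-0.11],0.75],[[0,0,0],[0,0,-0.15],0.75],[[0,0,0],[0,0,-0.18],0.75],[[0,0,0],[0,0,-0.18],0.75]]';  python3 -m pendant '[[[0,0,0],[-0.01,-0.035,0],0.68],[[0,0,0],[-0.02,-0.07,0],0.68],[[0,0,0],[-0.03,-0.105,0],0.68],[[0,0,0],[-0.04,-0.14,0],0.68],[[0,0,0],[-0.044,-0.159,0],0.68],[[0,0,0],[-0.044,-0.159,0],0.68],[[0,0,0],[-0.044,-0.159,0],0.68],[[0,0,0],[-0.044,-0.159,0],0.68]]'; python3 - <<'E'
from h import *
s=r.get_state();d=r.snapshot('wrist');im=d['image']
cv2.imwrite('pics/w4.png',im[:,:,::-1])
h=hsv(im);m=(h[...,0]<20)&(h[...,1]>150)&(h[...,2]>110)
for c,st in blobs(m,100): print(c,st,wonz(d,s,*c,.073).round(4))
print(s['tool_pos'])
E
```

```text
clock: 21.1
tool_pos: [0.6133, 0.2727, 0.2296]
eef_rot: [0.708, 0.707, 0.005, 0.001]
contact_force: [0.6, 0.4, -0.4]
opening: 0.752
clock: 21.9
tool_pos: [0.4532, 0.2274, 0.2244]
eef_rot: [0.708, 0.707, 0.0, -0.0]
contact_force: [1.1, -0.2, -0.7]
opening: 0.682
[277.9 196.4] [264, 183, 29, 27, 575] [0.4529 0.2264 0.073 ]
[395.6 202.4] [380, 187, 27, 30, 276] [0.4586 0.3398 0.073 ]
[318.1 342.8] [301, 337, 36, 15, 411] [0.6233 0.2714 0.073 ]
[0.45320404 0.22739557 0.22440039]
```

View pics/w4.png

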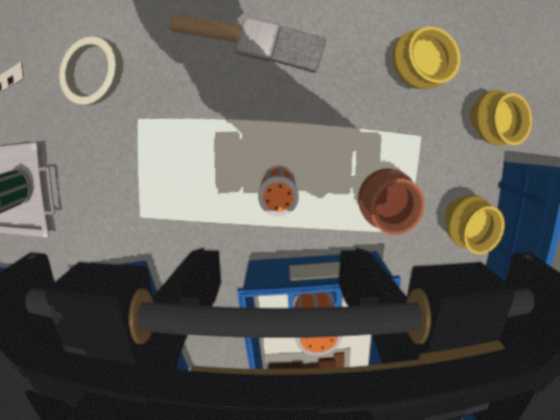

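The small orange canister is directly below at (278,196), and the fingers will clear the pot by about 30 mm. Grip it and lift.

```bash
python3 -m pendant '[[[0,0,0],[-0.001,0,0.04],0.65],[[0,0,0],[-0.001,0,0.08],0.65],[[0,0,0],[-0.001,0,0.12],0.65],[[0,0,0],[-0.001,0,0.15],0.65],[[0,0,0],[-0.001,0,0.168],0.65],[[0,0,0],[-0.001,0,0.178],0.65],[[0,0,0],[-0.001,0,0.178],0.65],[[0,0,0],[-0.001,0,0.178],0.65]]' 15; python3 -m pendant '[[[0,0,0],[0,0,0],0.2],[[0,0,0],[0,0,0],0.2],[[0,0,0],[0,0,0],0.2],[[0,0,0],[0,0,0],0.2],[[0,0,0],[0,0,0],0.2],[[0,0,0],[0,0,0],0.2],[[0,0,0],[0,0,0],0.2],[[0,0,0],[0,0,0],0.2]]'; python3 -m pendant '[[[0,0,0],[0,0,-0.04],0.2],[[0,0,0],[0,0,-0.08],0.2],[[0,0,0],[0,0,-0.12],0.2],[[0,0,0],[0,0,-0.15],0.2],[[0,0,0],[0,0,-0.15],0.2],[[0,0,0],[0,0,-0.15],0.2]]'
```

```text
clock: 22.75
tool_pos: [0.4525, 0.2264, 0.0471]
eef_rot: [0.707, 0.707, 0.001, 0.0]
contact_force: [1.6, 0.7, 0.8]
opening: 0.653
clock: 23.55
tool_pos: [0.4524, 0.2262, 0.0475]
eef_rot: [0.707, 0.707, 0.001, 0.0]
contact_force: [-0.1, -0.2, 5.8]
opening: 0.428
clock: 24.15
tool_pos: [0.4519, 0.2256, 0.1968]
eef_rot: [0.708, 0.707, 0.0, 0.0]
contact_force: [-0.5, 0.4, -1.2]
opening: 0.426
```

```bash
python3 -m pendant '[[[0,0,0],[-0.03,0.024,0],0.2],[[0,0,0],[-0.06,0.048,0],0.2],[[0,0,0],[-0.09,0.07,0],0.2],[[0,0,0],[-0.12,0.094,0],0.2],[[0,0,0],[-0.15,0.117,0],0.2],[[0,0,0],[-0.18,0.14,0],0.2],[[0,0,0],[-0.21,0.163,0],0.2],[[0,0,0],[-0.228,0.176,0],0.2],[[0,0,0],[-0.228,0.176,0],0.2],[[0,0,0],[-0.228,0.176,0],0.2]]'; python3 -m pendant '[[[0,0,0],[0,0,0.03],0.2],[[0,0,0],[0,0,0.06],0.2],[[0,0,0],[0,0,0.09],0.2],[[0,0,0],[0,0,0.12],0.2],[[0,0,0],[0,0,0.129],0.2],[[0,0,0],[0,0,0.129],0.2],[[0,0,0],[0,0,0.129],0.2]]'; python3 - <<'E'
from h import *
d=r.snapshot('scene');cv2.imwrite('pics/s4.png',cv2.resize(d['image'][200:330,210:370,::-1],None,fx=4,fy=4))
E
```

```text
clock: 25.15
tool_pos: [0.6263, -0.0018, 0.1946]
eef_rot: [0.707, 0.707, -0.001, -0.002]
contact_force: [-0.8, 0.4, -0.4]
opening: 0.425
clock: 25.85
tool_pos: [0.6281, -0.0009, 0.0687]
eef_rot: [0.707, 0.707, 0.001, 0.0]
contact_force: [-0.1, 0.5, -0.5]
opening: 0.423
```

View pics/s4.png

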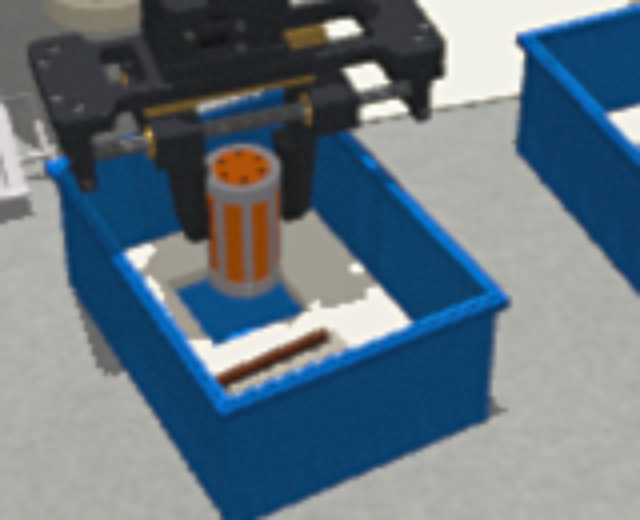

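The canister hangs over the cut-out, bottom at crop (243,290). Lower it; floor contact should come near TCP z = 0.0455.

```bash
python3 -m pendant '[[[0,0,0],[-0.001,0,0.01],0.2],[[0,0,0],[-0.001,0,0.018],0.2],[[0,0,0],[-0.001,0,0.021],0.2],[[0,0,0],[-0.001,0,0.022],0.2],[[0,0,0],[-0.001,0,0.023],0.2],[[0,0,0],[-0.001,0,0.024],0.2],[[0,0,0],[-0.001,0,0.024],0.2],[[0,0,0],[-0.001,0,0.024],0.2]]'
```

```text
clock: 26.7
tool_pos: [0.6274, -0.0034, 0.0455]
eef_rot: [0.707, 0.707, -0.0, 0.0]
contact_force: [-5.7, -0.3, 13.1]
opening: 0.428
```

Floor contact where predicted. Release, rise, pull back and check.

```bash
python3 -m pendant '[[[0,0,0],[0,0,-0.001],0.68],[[0,0,0],[0,0,-0.001],0.68],[[0,0,0],[0,0,-0.001],0.68],[[0,0,0],[0,0,-0.001],0.68],[[0,0,0],[0,0,-0.03],0.68],[[0,0,0],[0,0,-0.07],0.68],[[0,0,0],[0,0,-0.11],0.68],[[0,0,0],[0,0,-0.15],0.68],[[0,0,0],[0,0,-0.19],0.68],[[0,0,0],[0,0,-0.23],0.68]]';  python3 -m pendant '[[[0,0,0],[0.02,-0.035,-0.03],0.68],[[0,0,0],[0.04,-0.07,-0.06],0.68],[[0,0,0],[0.06,-0.1,-0.1],0.68],[[0,0,0],[0.06,-0.13,-0.1],0.68],[[0,0,0],[0.06,-0.15,-0.1],0.68],[[0,0,0],[0.06,-0.15,-0.1],0.68],[[0,0,0],[0.06,-0.15,-0.1],0.68],[[0,0,0],[0.06,-0.15,-0.1],0.68]]'; python3 - <<'E'
from h import *
s=r.get_state();d=r.snapshot('wrist');im=d['image'];cv2.imwrite('pics/w5.png',im[:,:,::-1])
d=r.snapshot('scene');cv2.imwrite('pics/s5.png',cv2.resize(d['image'][150:400,70:480,::-1],None,fx=1.9,fy=1.9))
print(s['tool_pos'],s['clock'])
E
```

```text
clock: 27.7
tool_pos: [0.6274, -0.0032, 0.2752]
eef_rot: [0.707, 0.707, -0.0, -0.0]
contact_force: [0.3, -0.4, -0.4]
opening: 0.676
clock: 28.5
tool_pos: [0.4788, 0.0568, 0.3734]
eef_rot: [0.708, 0.707, 0.0, -0.0]
contact_force: [0.4, 0.1, -0.1]
opening: 0.677
[0.47884162 0.05678824 0.3734021 ] 28.5
```

View pics/w5.png

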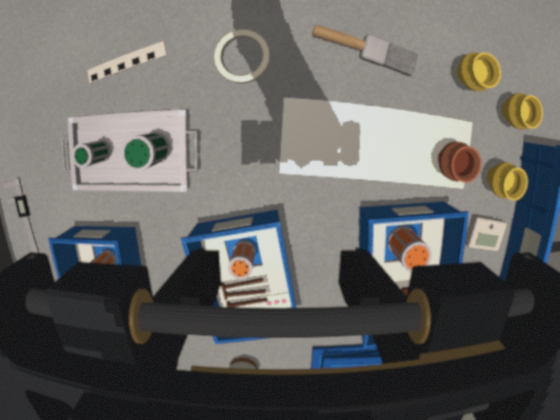

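View pics/s5.png

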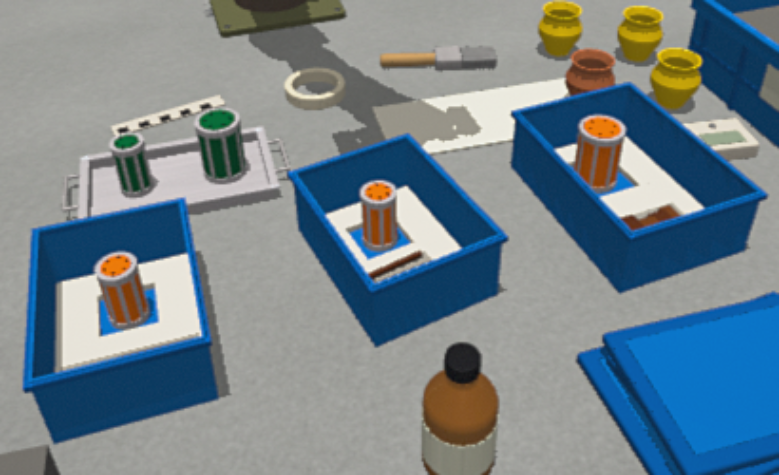

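Both greens stand in the tray at crop (130,165) and (218,145). Fresh oranges stand in both cut-outs at (378,215) and (600,150). The knife box and pot look as they did at the start, and the arm is clear.

```bash
python3 -c "
from plant import r
print(r.finish_job())"
```

```text
the job is handed in; nothing more can be done
None
```

The job is done and was handed in at about 28.5 s of the 128 s allowed. Both green canisters stand in the drying tray, and a fresh orange one of the same size stands in each cut-out.

- **Order:** I moved the large and then the small green canister to the tray. Then I set the large orange one in the axe box and the small one in the nails box.
- **Seating:** Each canister was lowered until it touched the floor. For the two orange ones, contact came at the box-floor height worked out from how each was gripped, not on the foam.
- **Last checks:** The final wrist and scene pictures show all four canisters upright. The box with the knife and its orange canister looks unchanged, the clay pot is still standing, and the arm is clear and touching nothing. A close view measured the pot within 3 mm of its first position, just before I lifted the small orange canister beside it. I compared the final pictures only by eye.
- **Disagreements:** None of note. The top and wrist cameras agreed to within about 3 mm, and the highest vertical contact force I read was about 19 N. `finish_job` gave no verdict.

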